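Open the tight jar in its bracing block

ROBOT

A 6-joint arm with a two-finger parallel gripper is mounted at the origin on a cart in front of the work surface, level with it; the furniture and walls round the work are solid. World frame = base frame: x ahead of the robot, y to its left, z up, the work surface at z = 0. Lengths are in m, angles in rad, forces in N, time in s.
With the tool pointing down it reaches from about 0.25 to 0.775 m from the base axis. Payload 4 kg.
Tool frame: the origin (TCP) lies at the very end of the fingers, on their centre line; the grasp point (between the pads) lies 19 mm behind it; z points along the fingers, y is the line along which they close (so a half turn about z gives the same grasp; the last joint's range is limited). The gripper opens to 94 mm and grips with 3 to 60 N. Pads are 16 mm wide; open, the fingers measure 119 mm over their backs; the gripper's body (75 mm by 177 mm) begins 78 mm behind the grasp point.
Start: joints at [-1.229, 0.087, 1.371, -0, 1.684, -0.103], TCP at [0.237, -0.497, 0.206] pointing down, gripper open.
Joint ranges: [-3.1, 3.1], [-0.76, 2.03], [0.27, 2.55], [-1.08, 4.22], [0.17, 2.65], [-2.57, 2.57]. Speed limits (rad/s): [2.79, 2.79, 3.14, 3.14, 3.14, 3.14].

INTERFACE

Orientations are given as [roll, pitch, yaw] about the fixed x, y, z axes, in that order (R = Rz(yaw) Ry(pitch) Rx(roll)).
In Python, from bench import robot, vision gives the robot as it stands.
- The arm moves only by the shell command python3 -m crank 'ROWS'. ROWS is JSON, a list of rows, each a list of 3 entries, a list of its own where there are three numbers: the closure, from 0 (fully open) to 1 (shut), then the shift along the tool's x, y, z in m, then the turn, a rotation vector about the tool's x, y, z in degrees. A call has 1 to 8 rows; each row shifts and turns the commanded pose from where the row before left it, along the tool's axes as they then stand; what a row does not reach is not made up. A row lasts 1/10 s, in which the tool goes at most 50 mm and 8.59 degrees, less where a joint would pass 70% of its speed; a pose out of reach is approached as far as the arm can. A call with a gripper value outside its range is refused whole. The fingers move at their own pace and stop on an object; the grip force is fixed at half the most. Time passes only in rows, so rows that do not move let the fingers close. It gives the time, the measured TCP pose, the force, the opening and the grip force at its end, in the units of the state.
- robot.get_obs(): the state, without advancing time (a new reading comes with each control period).
- vision.snapshot(name): name is "scene" or "top"; returns a dict with "color" (400x640x3 uint8, red, green, blue), "z_map" (400x640 float32, m along the optical axis (not along the pixel's ray), 0 where there is no reading), "fx", "fy", "cx", "cy" (pixels), "dist" ([k1, k2, p1, p2, k3] as OpenCV has them; the pictures are not rectified), "R" (3x3) and "t" (3): a world point X has camera coordinates R X + t. Camera axes: x right, y down, z forward; pixel columns grow to the right and rows downward; lengths in m; the calibration is good to about 2 mm. A picture is of the moment at which its call begins.
- robot.close_job(): hands the job in; it is judged then, once.
The state is a dict: "time": time; "joint_positions": joint angles; "qvel": joint speeds; "joint_torque": joint torques, N m; "tool_pos": TCP position; "ee_rot": TCP orientation; "wrist_force": force on the tool from outside, world axes, zero at the start; "wrist_torque": the same for the moment, N m; "width": finger opening in m; "finger_force": force on a finger pad.
Only numpy, scipy, OpenCV 4.12 (cv2) and the standard library are available. Lean on these libraries where they do the work, as an engineer would, in place of code of your own. Each camera call takes 0.05 s, during which the arm holds its last target. There are 200 camera calls.

TASK

Set the closed square jar down fully into the square pocket of the wooden bracing block, so that it cannot turn. Then twist its tight black cap anticlockwise (seen from above) only until it comes free, well under a quarter turn, and lift it straight up, leaving the jar seated in the block. Finish while still holding the cap level over the jar, about 2 cm clear of the jar's mouth, without disturbing the soap, the small tin or the stamp.

Things in the scene. Friction and masses are not known exactly. Their poses are not given: they have to be found in the camera images.
- jar_mid (a point): centre (half-way up) of the jar's square blue body, 66 x 66 x 60 mm with a paper label; z up along the jar's axis, x and y square to its sides, x toward the side with a small white upright tick above its label. The flat shoulder is 30 mm above this point. Jar and cap weigh about 0.4 kg; loose on the counter. It may be carried by its tight cap.
- jar_mouth (a point): point on the jar's axis 62.5 mm above jar_mid: top of its mouth (white sealing disc) when the cap is off; the neck is 39 mm across. Three lugs hold the cap. Turned anticlockwise relative to the jar by about 0.5 rad it comes free and pops up about 2.5 mm; between 0.65 and 1.25 rad it lifts straight off; at about 1.35 rad it meets a stop.
- cap_mid (a point): centre (half-way up) of the black ribbed cap, 62 mm across, 28 mm high, a separate loose body; z up, x along the white pointer on its top. Closed, it is 50 mm above jar_mid, x along the jar's x, lower edge 6 mm above the shoulder; it cannot be lifted off or turned clockwise. Sprung against the lugs, it resists turning (up to 0.5 N m): an unbraced jar turns with it.
- brace_in (a point): centre of the inner floor of the fixed wooden bracing block (98 x 98 mm outside, 28 mm high, brass screws at its corners); x and y square to its sides, z up. The floor is 6 mm above the counter; the open pocket is 72 x 72 mm, 22 mm deep, 3 mm wider than the jar all round, so the jar fits in any of four quarter-turn positions and can turn about 0.1 rad either way in it.
- soap: bystander: pink wrapped soap bar, 53 x 78 x 28 mm, origin at the centre of its underside; leave alone
- tin: bystander: white round balm tin, 50 mm across, 21 mm high, origin at the centre of its underside; leave alone
- rubber_stamp: bystander: wooden-handled stamp, 32 x 45 x 62 mm, origin at the centre of its underside; leave alone
Not all that is in view belongs to the job. What is shaped like the part that bears cap_mid but blue or purple is not meant.

How it is judged:
By the outcome, as a careful person would: the job done as asked, in the order asked, and still so for the second after the job is handed in, while the arm keeps its last pose, push and grip.
It also fails if it takes over 40 s, if anything falls off the work surface, if the arm or the gripper's body presses on something with over 40 N, if the wrist force passes 120 N, or if a joint passes its speed limit or range.

## Working session

There is one attempt and no reset: what is moved stays moved. The work goes in short steps, Python scripts to look and compute and a shell command to move; the robot and the scene stay as the last step left them, time stands still between calls to the robot, and variables do not carry over. Pictures are saved under pics/ and viewed, at most 10 in all, crops included, and the job is handed in when it is done.

```bash
mkdir -p pics; cat > h.py <<'E'
import numpy as np, cv2
from bench import robot, vision
def snap(n,f):
    s=vision.snapshot(n); np.savez('pics/'+f+'.npz',**{k:np.array(v) for k,v in s.items()})
    cv2.imwrite('pics/'+f+'.png',s['color'][:,:,::-1]); return s
def load(f): return dict(np.load('pics/'+f+'.npz'))
def K(s): return np.array([[s['fx'],0,s['cx']],[0,s['fy'],s['cy']],[0,0,1.]])
def ray(s,uv):
    p=cv2.undistortPoints(np.array([[uv]],float),K(s),np.array(s['dist'],float))[0,0]
    R=np.array(s['R']);t=np.array(s['t']); return -R.T@t, R.T@np.array([p[0],p[1],1])
def atz(s,uv,z):
    c,d=ray(s,uv); return c+d*(z-c[2])/d[2]
def depth(s,uv):
    c,d=ray(s,uv); u,v=map(int,np.round(uv)); return c+d*np.median(s['z_map'][v-1:v+2,u-1:u+2])
def tri(s1,u1,s2,u2):
    c1,d1=ray(s1,u1);c2,d2=ray(s2,u2)
    k=np.linalg.lstsq(np.stack([d1,-d2],1),c2-c1,rcond=None)[0]
    a,b=c1+k[0]*d1,c2+k[1]*d2; return (a+b)/2,np.linalg.norm(a-b)
def proj(s,X):
    return cv2.projectPoints(np.array(X,float).reshape(-1,1,3),cv2.Rodrigues(np.array(s['R'],float))[0],np.array(s['t'],float),K(s),np.array(s['dist'],float))[0][:,0]
def crop(f,x0,y0,x1,y1,k,out):
    im=cv2.imread('pics/'+f+'.png')[y0:y1,x0:x1]; cv2.imwrite('pics/'+out+'.png',cv2.resize(im,None,fx=k,fy=k,interpolation=cv2.INTER_CUBIC))
E
python3 - <<'E'
from h import *
a=snap('scene','s0');b=snap('top','t0')
for s in(a,b): print(-np.array(s['R']).T@np.array(s['t']),s['fx'])
print(robot.get_obs())
im=np.vstack([cv2.imread('pics/s0.png'),cv2.imread('pics/t0.png')])
E
```

```text
[-0.30698873  0.73480794  1.11172395] 472.0170427583672
[0.28177842 0.07269786 1.31125523] 455.9853501050369
{'time': 0.1, 'joint_positions': array([-1.22909032e+00,  8.79220205e-02,  1.37211797e+00,  4.97209839e-06,
        1.68357546e+00, -1.03079457e-01]), 'qvel': array([-0.00140906, -0.00055488, -0.00265073, -0.00060571,  0.00063053,
        0.000472  ]), 'joint_torque': array([ 2.60728571e-03, -3.41251624e+01, -3.03302014e+01,  7.20594800e-02,
        3.04149545e-02, -1.02259669e-04]), 'tool_pos': array([ 0.2364871 , -0.49601677,  0.20439131]), 'ee_rot': array([-3.13958111e+00, -2.13054137e-04,  4.44785804e-01]), 'wrist_force': array([ 0.4751566 ,  0.67826598, -0.87164758]), 'wrist_torque': array([ 0.06282825, -0.00195067,  0.02641008]), 'finger_force': 0.0, 'width': 0.09383523872301915}
```

View pics/s0.png

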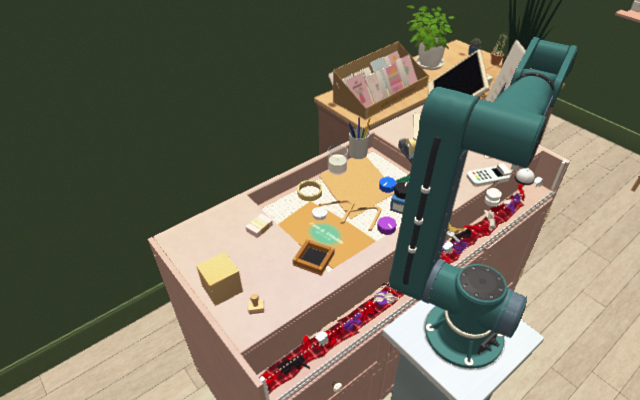

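View pics/t0.png

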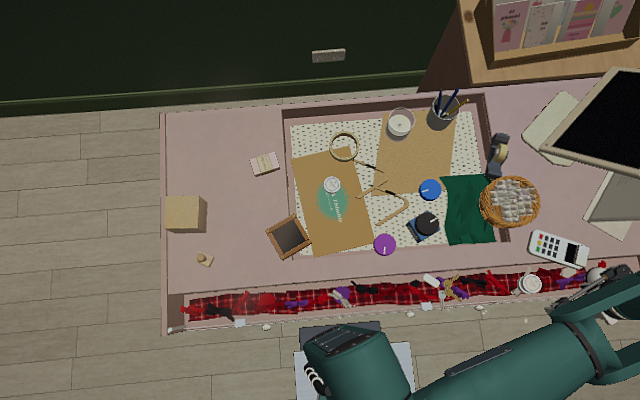

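Three cap-like things appear in the top view: black (427,222), blue (430,189) and purple (385,244). The black one sits on the blue square jar body, so it fits. The bracing block is at top (288,236) and scene (314,256). I'll confirm these in an enlarged crop.

```bash
python3 - <<'E'
from h import *
f=lambda n,x,y,w,h,k: cv2.resize(cv2.imread(f'pics/{n}.png')[y:y+h,x:x+w],None,fx=k,fy=k,interpolation=cv2.INTER_CUBIC)
# each tile 66x48 @6 -> 396x288
T=[f('t0',395,196,66,48,6),f('t0',256,212,66,48,6),f('s0',360,165,66,48,6),f('s0',281,232,66,48,6)]
cv2.imwrite('pics/c1.png',np.vstack([np.hstack(T[:2]),np.hstack(T[2:])]))
E
```

```text
(no output)
```

View pics/c1.png

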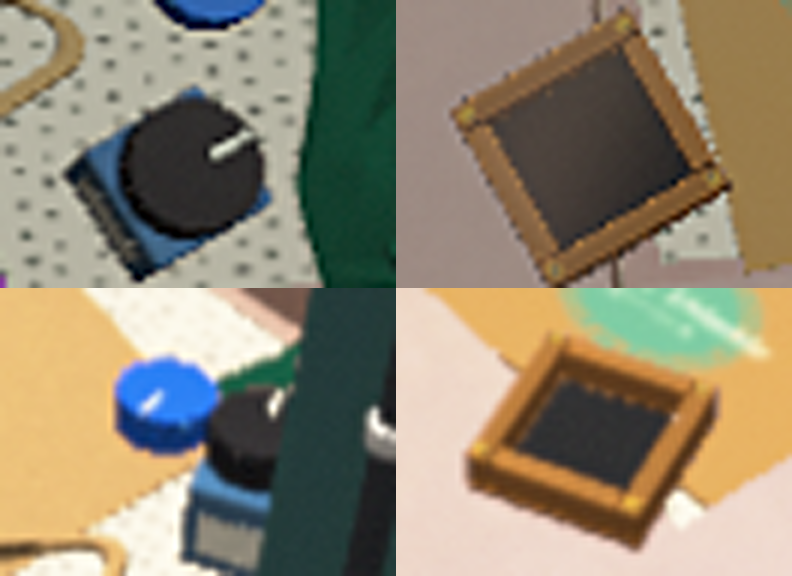

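The crop confirms it: the black cap with its white pointer, on the blue square jar with a label, is at top (427,223). The block's screws are clear in both views, but the arm hides half the jar in the scene view.

```bash
python3 - <<'E'
from h import *
a=load('s0');b=load('t0')
T=lambda p:np.array(p)/6+[256,212]-0.4; S=lambda p:np.array(p)/6+[281,232]-0.4
tt=[T(p) for p in [(226,25),(319,180),(161,270),(70,115)]]
ss=[S(p) for p in [(162,52),(308,97),(236,215),(85,161)]]
for k in range(4):
    r=[tri(a,ss[(i+k)%4],b,tt[i]) for i in range(4)]
    if max(x[1] for x in r)<.01:
        P=np.array([x[0] for x in r]);print(k,P.round(4),[round(x[1],4) for x in r],P.mean(0).round(4))
        for i in range(4):
            d=P[(i+1)%4]-P[i];print(np.linalg.norm(d),np.arctan2(d[1],d[0]))
C=lambda p:np.array(p)/6+[395,196]-0.4
print('cap depth',depth(b,C((192,165))),[atz(b,C(p),.094).round(4) for p in[(192,165),(250,136),(213,155)]])
for i in range(4): print('blk atz',atz(b,tt[i],.028).round(4))
Sc=lambda p:np.array(p)/6+[360,165]-0.4
print('cap tri',tri(a,Sc((256,133)),b,C((192,165))))
print('scene cap depth',depth(a,Sc((240,130))))
E
```

```text
0 [[0.5193 0.1281 0.0243]
 [0.4421 0.0908 0.0284]
 [0.4067 0.1676 0.025 ]
 [0.4827 0.2051 0.0256]] [np.float64(0.0015), np.float64(0.0014), np.float64(0.0008), np.float64(0.0003)] [0.4627 0.1479 0.0258]
0.08580334301906216 -2.691181171719255
0.08459808078824009 2.002613516527731
0.08478208332937258 0.45842055745154503
0.08521060009020608 -1.1279232017240493
cap depth [ 0.45603043 -0.2309208   0.09430556] [array([ 0.4561, -0.231 ,  0.094 ]), array([ 0.467 , -0.2587,  0.094 ]), array([ 0.4598, -0.241 ,  0.094 ])]
blk atz [0.5191 0.1284 0.028 ]
blk atz [0.4416 0.0903 0.028 ]
blk atz [0.4061 0.1671 0.028 ]
blk atz [0.4825 0.2049 0.028 ]
cap tri (array([ 0.45781679, -0.22994187,  0.09262972]), np.float64(0.004160846134139619))
scene cap depth [ 0.4654773  -0.22187948  0.09430682]
```

```bash
python3 - <<'E'
from h import *
b=load('t0');C=lambda p:np.array(p)/6+[395,196]-0.4
c=[atz(b,C(p),.06) for p in[(196,90),(271,197),(140,280),(68,174)]]
for i in range(4):
    d=c[(i+1)%4]-c[i];print(c[i].round(4),np.linalg.norm(d).round(4),np.mod(np.arctan2(d[1],d[0]),np.pi/2).round(3))
print(np.mean(c,0))
# shoulder mask: blue pixels with height
im=b['color'].astype(int)
P=[]
for v in range(200,250):
  for u in range(398,448):
    if im[v,u,2]>im[v,u,0]+25: 
        p=depth(b,(u,v)); 
        if .045<p[2]<.075: P.append((u,v))
P=np.array(P);X=np.array([atz(b,p,.06)[:2] for p in P]);print(len(X),X.min(0),X.max(0))
r=cv2.minAreaRect(X.astype(np.float32)*1000);print(r)
# cap disc: pixels at z~.094
Q=np.array([q for v in range(200,250) for u in range(398,448) for q in [depth(b,(u,v))] if .085<q[2]<.11]);print(len(Q),Q.mean(0),cv2.minEnclosingCircle(Q[:,:2].astype(np.float32)*1000))
# white pointer
W=np.array([atz(b,(u,v),.094)[:2] for v in range(210,230) for u in range(422,442) if im[v,u].min()>110 and .085<depth(b,(u,v))[2]<.1]);print(len(W),W.mean(0))
d=W.mean(0)-Q[:,:2].mean(0);print(np.arctan2(d[1],d[0])+np.pi/2)
E
python3 -m crank '[[0,[0.02,-0.01,0],[0,0,0]],[0,[0.042,-0.019,0],[0,0,0]],[0,[0.042,-0.019,0],[0,0,0]],[0,[0.042,-0.019,0],[0,0,0]],[0,[0.042,-0.019,0],[0,0,0]],[0,[0.042,-0.019,0],[0,0,0]],[0,[0.042,-0.019,0],[0,0,0]],[0,[0.04,-0.02,0],[0,0,0]]]'
```

```text
[ 0.4957 -0.2462  0.06  ] 0.0593 0.478
[ 0.4431 -0.2735  0.06  ] 0.0728 0.469
[ 0.4102 -0.2085  0.06  ] 0.0578 0.474
[ 0.4616 -0.1821  0.06  ] 0.0726 0.489
[ 0.45266942 -0.22755871  0.06      ]
117 [ 0.41569742 -0.27153213] [ 0.49513566 -0.1883623 ]
((455.21368408203125, -230.20370483398438), (63.54496383666992, 66.30760955810547), 25.805566787719727)
441 [ 0.45591753 -0.23199524  0.09342831] ((457.631103515625, -233.6371612548828), 32.565338134765625)
19 [ 0.46125791 -0.25459231]
0.2320725237284964
time: 0.9
tool_pos: [0.4571, -0.2305, 0.205]
ee_rot: [-3.141, 0.0, 0.445]
wrist_force: [0.3, -1.0, -0.3]
width: 0.094
finger_force: 0.0
```

```bash
python3 -m crank '[[0,[0,0,0.03],[0,0,0]],[0,[0,0,0.04],[0,0,0]],[0,[0,0,0.04],[0,0,0]],[0,[0,0,0.026],[0,0,0]],[0,[0,0,0],[0,0,0]],[0.2,[0,0,0],[0,0,0]],[1,[0,0,0],[0,0,0]],[1,[0,0,0],[0,0,0]]]'; python3 -m crank '[[1,[0,0,0],[0,0,0]],[1,[0,0,0],[0,0,0]],[1,[0,0,0],[0,0,0]]]'
```

```text
time: 1.7
tool_pos: [0.4577, -0.2333, 0.0719]
ee_rot: [3.138, -0.002, 0.445]
wrist_force: [0.5, -0.4, 0.3]
width: 0.0736
finger_force: 0.0
time: 2.0
tool_pos: [0.4568, -0.2323, 0.0708]
ee_rot: [3.14, -0.001, 0.445]
wrist_force: [-1.2, 2.2, 5.7]
width: 0.0606
finger_force: 30.0
```

```bash
python3 -m crank '[[1,[0,0,-0.01],[0,0,0]],[1,[0,0,-0.03],[0,0,0]],[1,[0,0,-0.04],[0,0,0]],[1,[0,0,-0.02],[0,0,0]],[1,[0,0,0],[0,0,0]]]'
python3 - <<'E'
from h import *
o=robot.get_obs();p=o['tool_pos'];y=o['ee_rot'][2];d=np.array([.4623,.1477])-p[:2]
x=np.array([np.cos(y),np.sin(y)]);print(p,o['ee_rot'],o['width'],d@x,d@np.array([x[1],-x[0]]))
E
```

```text
time: 2.5
tool_pos: [0.4579, -0.2335, 0.1729]
ee_rot: [3.135, -0.003, 0.445]
wrist_force: [0.6, -0.5, -4.4]
width: 0.0607
finger_force: 30.0
[ 0.4579055  -0.23352115  0.17294305] [ 3.13539306 -0.00326882  0.44470999] 0.0606905659201346 0.16796691860009566 -0.34225136144431706
```

```bash
python3 -m crank '[[1,[0.008,-0.016,0],[0,0,0]],[1,[0.016,-0.032,0],[0,0,0]],[1,[0.018,-0.037,0],[0,0,0]],[1,[0.018,-0.037,0],[0,0,0]],[1,[0.018,-0.037,0],[0,0,0]],[1,[0.018,-0.037,0],[0,0,0]],[1,[0.018,-0.037,0],[0,0,0]],[1,[0.018,-0.037,0],[0,0,0]]]'; python3 -m crank '[[1,[0.018,-0.037,0],[0,0,0]],[1,[0.012,-0.024,0],[0,0,0]],[1,[0.006,-0.011,0],[0,0,0]],[1,[0,0,0],[0,0,0]],[1,[0,0,0],[0,0,0]]]'
python3 - <<'E'
from h import *
s=snap('scene','s1');t=snap('top','t1');o=robot.get_obs();print(o['tool_pos'],o['ee_rot'],o['width'])
f=lambda n,x,y,w,h,k: cv2.resize(cv2.imread(f'pics/{n}.png')[y:y+h,x:x+w],None,fx=k,fy=k,interpolation=cv2.INTER_CUBIC)
cv2.imwrite('pics/c2.png',np.hstack([f('s1',270,170,80,112,5),f('t1',240,180,80,112,5)]))
E
```

```text
time: 3.3
tool_pos: [0.4576, 0.0697, 0.1667]
ee_rot: [-3.14, 0.004, 0.444]
wrist_force: [0.8, -0.2, -3.9]
width: 0.0609
finger_force: 30.0
time: 3.8
tool_pos: [0.4604, 0.1476, 0.1683]
ee_rot: [3.141, 0.003, 0.444]
wrist_force: [0.1, -0.1, -3.0]
width: 0.0607
finger_force: 30.0
[0.46080815 0.14725568 0.16895737] [3.14094031e+00 1.20202516e-03 4.42864905e-01] 0.06104162803248062
```

View pics/c2.png

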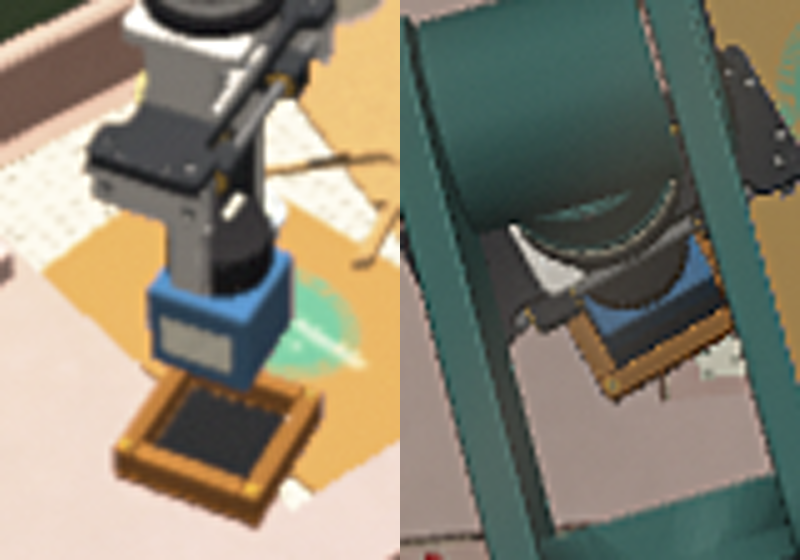

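The jar hangs upright over the pocket. In the scene crop its shoulder corners are near (150,293), (248,326) and (293,257), and its front bottom corners near (153,348) and (246,388).

```bash
python3 - <<'E'
from h import *
s=load('s1');S=lambda p:np.array(p)/5+[270,170]-0.4
sh=[atz(s,S(p),.1577)[:2] for p in[(149,292),(248,326),(293,257)]]
bo=[atz(s,S(p),.0977)[:2] for p in[(153,348),(246,389),(291,318)]]
for c in(sh,bo):
    print(np.round(c,4),'ctr',((c[0]+c[2])/2).round(4))
    for i in(0,1):
        d=c[i+1]-c[i];print(np.linalg.norm(d).round(4),np.mod(np.arctan2(d[1],d[0]),np.pi/2).round(3))
def fit(z,h,c,y,sz):
    R=np.array([[np.cos(y),-np.sin(y)],[np.sin(y),np.cos(y)]])
    return [np.r_[R@np.array(q)*sz+c,z] for q in[(1,1),(1,-1),(-1,-1),(-1,1)]]
im=cv2.resize(cv2.imread('pics/s1.png')[170:282,270:350],None,fx=5,fy=5,interpolation=cv2.INTER_CUBIC)
for y,col in((.445,(0,0,255)),):
  for z,sz,c in((.1577,.033,[.4608,.1473]),(.0977,.033,[.4608,.1473]),(.028,.036,[.4623,.1477]),(.028,.049,[.4623,.1477])):
    p=((proj(s,fit(z,0,c,y,sz))-[270,170]+.4)*5).astype(int);cv2.polylines(im,[p.reshape(-1,1,2)],True,col,1)
cv2.imwrite('pics/c3.png',im)
E
```

```text
[[0.4699 0.1908]
 [0.4133 0.1641]
 [0.4398 0.1094]] ctr [0.4548 0.1501]
0.0626 0.441
0.0608 0.451
[[0.4801 0.1829]
 [0.4199 0.1609]
 [0.4474 0.1042]] ctr [0.4638 0.1435]
0.0641 0.35
0.063 0.452
```

View pics/c3.png

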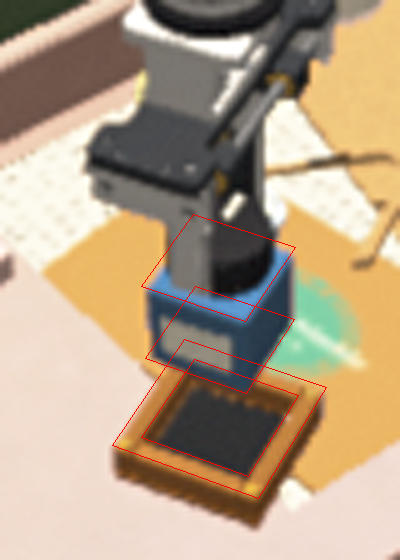

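Projected from the block's measured pose and the TCP, the pocket outline fits well. The jar outline lies about 1 mm off and is aligned, so I'll shift slightly and go down.

```bash
python3 -m crank '[[1,[0.001,0,0.02],[0,0,0]],[1,[0,0,0.025],[0,0,0]],[1,[0,0,0.015],[0,0,0]],[1,[0,0,0],[0,0,0]],[1,[0,0,0],[0,0,0]]]';python3 -m crank '[[1,[0,0,0.005],[0,0,0]],[1,[0,0,0.005],[0,0,0]],[1,[0,0,0.004],[0,0,0]],[1,[0,0,0],[0,0,0]]]'
```

```text
time: 4.4
tool_pos: [0.462, 0.1482, 0.1098]
ee_rot: [3.141, -0.0, 0.443]
wrist_force: [0.4, 0.2, -4.9]
width: 0.0606
finger_force: 30.0
time: 4.8
tool_pos: [0.4613, 0.1491, 0.0948]
ee_rot: [-3.141, 0.001, 0.445]
wrist_force: [-0.5, -0.0, -4.3]
width: 0.0607
finger_force: 30.0
```

```bash
python3 -m crank '[[1,[0,0,0.006],[0,0,0]],[1,[0,0,0.006],[0,0,0]],[1,[0,0,0.004],[0,0,0]],[1,[0,0,0],[0,0,0]]]';python3 -m crank '[[1,[0,0,0.002],[0,0,0]],[1,[0,0,0.001],[0,0,0]],[1,[0,0,0],[0,0,0]]]'
```

```text
time: 5.2
tool_pos: [0.461, 0.149, 0.0783]
ee_rot: [-3.141, 0.002, 0.445]
wrist_force: [0.2, 0.4, -4.1]
width: 0.0604
finger_force: 30.0
time: 5.5
tool_pos: [0.4621, 0.1493, 0.077]
ee_rot: [3.141, -0.001, 0.445]
wrist_force: [-0.1, -0.2, -2.8]
width: 0.0607
finger_force: 30.0
```

```bash
python3 -m crank '[[1,[0,0,0.001],[0,0,0]],[1,[0,0,0.001],[0,0,0]],[1,[0,0,0],[0,0,0]],[1,[0,0,0],[0,0,0]]]'
```

```text
time: 5.9
tool_pos: [0.4624, 0.1497, 0.0768]
ee_rot: [3.141, -0.002, 0.445]
wrist_force: [-3.6, 0.6, 6.9]
width: 0.0609
finger_force: 30.0
```

```bash
python3 -m crank '[[1,[0,0,0],[0,0,-3]],[1,[0,0,0],[0,0,-5]],[1,[0,0,0],[0,0,-6]],[1,[0,0,0],[0,0,-6]],[1,[0,0,0],[0,0,0]]]'; python3 -c "
from h import *
print(robot.get_obs()['wrist_torque'])"
python3 -m crank '[[1,[0,0,0],[0,0,-5]],[1,[0,0,0],[0,0,-5]],[1,[0,0,0],[0,0,-3]],[1,[0,0,0],[0,0,0]]]'; python3 -c "
from h import *
print(robot.get_obs()['wrist_torque'])"
```

```text
time: 6.4
tool_pos: [0.4635, 0.1491, 0.0767]
ee_rot: [3.138, -0.003, 0.794]
wrist_force: [-1.4, -0.7, 5.5]
width: 0.0606
finger_force: 30.0
[-0.18721667  0.0164912   0.09800128]
time: 6.8
tool_pos: [0.4637, 0.1495, 0.0774]
ee_rot: [3.137, -0.004, 1.019]
wrist_force: [-2.1, 0.4, 9.2]
width: 0.0607
finger_force: 30.0
[-0.15355015  0.14150014  0.063369  ]
```

```bash
python3 -m crank '[[1,[0,0,0],[0,0,-4]],[1,[0,0,-0.001],[0,0,-5]],[1,[0,0,-0.001],[0,0,-5]],[1,[0,0,0],[0,0,-2]],[1,[0,0,0],[0,0,0]]]'
python3 - <<'E'
from h import *
o=robot.get_obs();print(o['wrist_torque'],o['ee_rot'])
s=snap('scene','s2');t=snap('top','t2')
f=lambda n,x,y,w,h,k: cv2.resize(cv2.imread(f'pics/{n}.png')[y:y+h,x:x+w],None,fx=k,fy=k,interpolation=cv2.INTER_CUBIC)
cv2.imwrite('pics/c4.png',np.hstack([f('s2',270,190,80,100,5),f('t2',240,180,80,100,5)]))
E
```

```text
time: 7.3
tool_pos: [0.4636, 0.1496, 0.0791]
ee_rot: [3.137, -0.002, 1.298]
wrist_force: [-1.3, 0.9, 7.3]
width: 0.061
finger_force: 30.0
[-0.02517271  0.09171244  0.04834269] [ 3.13684883e+00 -2.47581724e-03  1.29845308e+00]
```

View pics/c4.png

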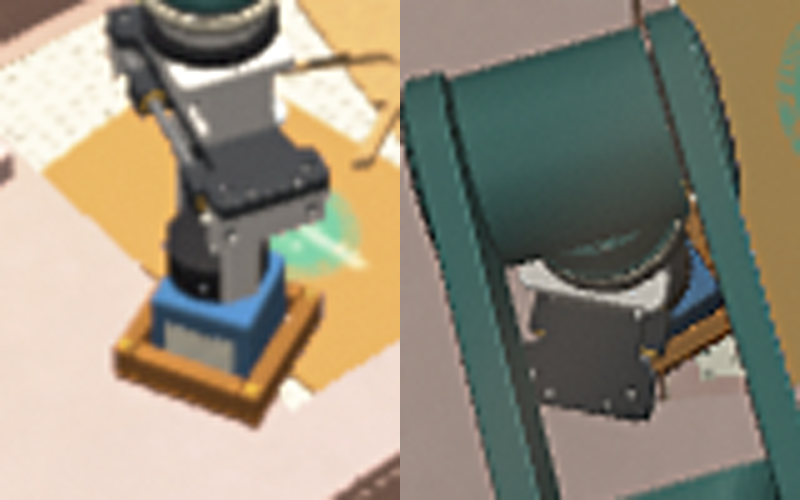

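The jar is seated and still square to the block, and the cap has turned 0.85 rad and risen about 2.5 mm. I'll try a gentle lift.

```bash
python3 -m crank '[[1,[0,0,-0.002],[0,0,0]],[1,[0,0,-0.002],[0,0,0]],[1,[0,0,-0.002],[0,0,0]],[1,[0,0,0],[0,0,0]]]'; python3 -m crank '[[1,[0,0,-0.002],[0,0,0]],[1,[0,0,-0.002],[0,0,0]],[1,[0,0,0],[0,0,0]],[1,[0,0,0],[0,0,0]]]'
```

```text
time: 7.8
tool_pos: [0.4618, 0.1489, 0.0823]
ee_rot: [3.141, 0.001, 1.299]
wrist_force: [0.4, -0.7, -0.8]
width: 0.0605
finger_force: 30.0
time: 8.2
tool_pos: [0.4617, 0.1494, 0.0866]
ee_rot: [-3.142, -0.0, 1.3]
wrist_force: [-0.2, 0.0, -0.8]
width: 0.0606
finger_force: 30.0
```

Only the cap's weight (about 0.8 N) is on the wrist, so it's free. I'll lift it the rest of the way.

```bash
python3 -m crank '[[1,[0,0,-0.005],[0,0,0]],[1,[0,0,-0.01],[0,0,0]],[1,[0,0,-0.01],[0,0,0]],[1,[0,0,-0.008],[0,0,0]],[1,[0,0,-0.004],[0,0,0]],[1,[0,0,0],[0,0,0]],[1,[0,0,0],[0,0,0]],[1,[0,0,0],[0,0,0]]]'
python3 - <<'E'
from h import *
o=robot.get_obs();print(o['tool_pos'],o['ee_rot'],o['width'],o['wrist_force'])
s=snap('scene','s3');t=snap('top','t3')
f=lambda n,x,y,w,h,k: cv2.resize(cv2.imread(f'pics/{n}.png')[y:y+h,x:x+w],None,fx=k,fy=k,interpolation=cv2.INTER_CUBIC)
cv2.imwrite('pics/c5.png',np.hstack([f('s3',220,160,130,155,3),f('t3',180,140,130,155,3)]))
E
```

```text
time: 9.0
tool_pos: [0.4613, 0.1491, 0.1229]
ee_rot: [-3.141, 0.001, 1.3]
wrist_force: [-0.6, 0.3, -0.7]
width: 0.061
finger_force: 30.0
[0.4613402  0.14908211 0.12291743] [-3.14062744e+00  5.63133283e-04  1.29999903e+00] 0.06100862815015371 [-0.61029908  0.26099442 -0.69894464]
```

View pics/c5.png

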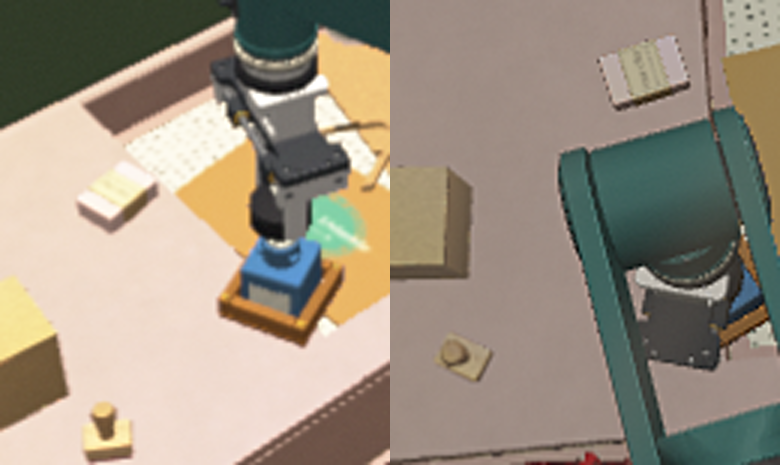

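The cap is held level over the jar's bare neck (crop (285,245)). The jar is seated in the block, and the soap and stamp haven't moved.

```bash
python3 -c "
from bench import robot
print(robot.close_job())"
```

```text
the job is handed in; nothing more can be done
None
```

The job is handed in: the jar is fully seated in the block, and the cap came free after about 0.85 rad of tool turn and is held level about 2 cm above the mouth; the soap and stamp are undisturbed, but the tin was hidden in the last close-up, so I did not recheck it.

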